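Set the dust extractor to its high speed and start it

TASK

Set the dust extractor to high: with the fingertips push the red-knobbed lever on the control box away from its off position, on past the first click (low) and fully home at the second stop (high). Then press the green start button right down, let it come up again and take the hand away. Only push, do not take the lever or its knob between the fingers; press gently, and leave the bottle, jar and stamp standing where they are.

Things in the scene. Friction and masses are not known exactly. Their poses are not given: they have to be found in the camera images.
- control_box: grey steel control box screwed to the table, 180 (x) x 140 (y) x 60 mm high. Origin: centre of its underside. Its z is up; its +x is the direction in which the lever is pushed. A black half-round quadrant (32 mm wide, top 93 mm above the table) on its top at y = +30 mm carries the lever; white, yellow, red ticks mark off, low, high. Green button at x = -45, y = -42 mm.
- speed_lever (a joint): lever angle (rad): 0 off, leaning 0.55 rad from upright to the box's -x; 0.55 first click (low), upright; 1.10 second stop (high), leaning 0.55 rad to +x. A detent draws it to the nearest of the three and keeps it there: leaving one takes about 5 N at the knob, past half-way (0.27, 0.83) it springs on by itself. A little give beyond 1.10, then a hard end stop at 1.15.
- lever_pivot (a point): centre of the lever's pivot, inside the box 45 mm above the table, at the box's x = 0, y = +30 mm; the lever turns about the box's y axis through it
- lever_knob (a point): centre of the red ball knob (28 mm diameter): 130 mm above the table at off and high, 145 mm at low; 52 mm to the box's -x side of the pivot at off, 52 mm to its +x side at high; always 100 mm from the pivot
- lever_stem (a point): a point on the bare part of the lever's steel stem (10 mm diameter), 77 mm from the pivot
- start_button (a joint): travel of the green start button (m): 0 up, 0.006 fully down; it springs back; fully down takes 5 N
- start_button_top (a point): centre of the top face of the green start button (30 mm diameter), which is pressed straight down
- dropper_bottle: amber dropper bottle with a rubber teat, 33 mm diameter, 102 mm tall, standing loose by the box. Origin: centre of its underside
- specimen_jar: glass jar with a black screw cap, 48 mm diameter, 74 mm tall, standing loose by the box. Origin: centre of its underside
- rubber_stamp: wooden hand stamp with turned handle, 27 x 44 mm, 68 mm tall, standing loose by the box. Origin: centre of its underside
Not all that is in view belongs to the job. What is shaped like the specimen_jar but blue or yellow is not meant.

How it is judged:
On the way, in this order (a step that is already met when the one before it is completed fails the run):
1. the lever stands at the second stop (high) (value of joint speed_lever above 1 rad), for 0.3 s.
2. the start button is pressed down while the lever is at high (value of joint start_button above 0.0045 m and value of joint speed_lever above 1 rad), for 0.1 s.
At the end, for the whole second after the job is handed in: The lever rests at the second stop (joint above 1.0 rad), the start button has been pressed after that (at least 4.5 of its 6 mm) and is up again (less than 1.5 mm down), and the bottle, jar and stamp stand upright within 20 mm of where they were (value of joint speed_lever above 1 rad and value of joint start_button below 0.0015 m and distance of each of dropper_bottle, specimen_jar, rubber_stamp from where it was at the start of the episode below 0.02 m and angle between each of dropper_bottle, specimen_jar, rubber_stamp's own z axis and vertical below 0.2 rad); the robot touches nothing.
It fails at once if the start button is pressed before the lever is at high (value of joint start_button above 0.0035 m and value of joint speed_lever below 0.95 rad).
It fails at once if the lever's knob or stem is taken between the fingers (contact force between the fingers and control_box above 0.5 N and (distance between the grasp point and lever_knob below 0.016 m or distance between the grasp point and lever_stem below 0.01 m)).
It fails at once if the lever, button or box is pressed with the fingers harder than 45 N (contact force between the fingers and control_box above 45 N).
It fails at once if the bottle, jar or stamp is knocked over, shifted more than 20 mm or lifted (distance of any of dropper_bottle, specimen_jar, rubber_stamp from where it was at the start of the episode above 0.02 m or angle between any of dropper_bottle, specimen_jar, rubber_stamp's own z axis and vertical above 0.3 rad).
It also fails if it takes over 48 s, if anything falls off the work surface, if the arm or the gripper's body presses on something with over 40 N, if the wrist force passes 120 N, or if a joint passes its speed limit or range.

ROBOT

A 6-joint arm with a two-finger parallel gripper is mounted at the origin on a cart in front of the work surface, level with it; the furniture and walls round the work are solid. World frame = base frame: x ahead of the robot, y to its left, z up, the work surface at z = 0. Lengths are in m, angles in rad, forces in N, time in s.
With the tool pointing down it reaches from about 0.225 to 0.875 m from the base axis. Payload 3.4 kg.
Tool frame: the origin (TCP) lies at the very end of the fingers, on their centre line; the grasp point (between the pads) lies 19 mm behind it; z points along the fingers, y is the direction in which the jaws open and shut (so a half turn about z gives the same grasp; the last joint's range is limited). The gripper opens to 85 mm and grips with 20 to 120 N. Pads are 22 mm wide; open, the fingers measure 114 mm over their backs; the gripper's body (76 mm by 85 mm) begins 54 mm behind the grasp point. The pads swing forward as they close: fully open they stand 13 mm farther back than shut.
Start: joints at [-1.326, 0.276, 1.505, -0, 1.361, -0.121], TCP at [0.206, -0.537, 0.231] pointing down, gripper open.
Joint ranges: [-2.89, 2.89], [-0.75, 2.08], [0.22, 2.7], [-1.18, 4.32], [0.11, 2.71], [-2.7, 2.7]. Speed limits (rad/s): [2.57, 2.57, 3.14, 3.14, 3.14, 3.14].

INTERFACE

Orientations are given as a unit quaternion [w, x, y, z].
In Python, from rig import telemetry, imaging, manip, finder gives the robot as it stands.
- The arm moves only by the tool arm_command, never from a script. Its argument "steps" is a list of rows, each a list of 3 entries, a list of its own where there are three numbers: the turn, a rotation vector about the world's x, y, z in rad, then the shift along the world's x, y, z in mm, then the closure in counts, from 0 (fully open) to 255 (shut). In form: [[[rx, ry, rz], [dx, dy, dz], grip], ...]. A call has 1 to 20 rows; each row shifts and turns the commanded pose from where the row before left it; what a row does not reach is not made up. A row lasts 1/8 s, in which the tool goes at most 62.5 mm and 10.7 degrees, less where a joint would pass 70% of its speed; a pose out of reach is approached as far as the arm can. A call is refused whole if a number of a shift passes 62.5 or a number of a turn 0.188, either way. A call with a gripper value outside its range is refused whole. The fingers move at their own pace and stop on an object; "newtons" is the grip in N (left out, the last holds). Time passes only in rows, so rows that do not move let the fingers close. It gives the time, the measured TCP pose, the force and the opening at its end, in the units of the state.
- telemetry.get_state(): the state, without advancing time (a new reading comes with each control period).
- imaging.get_image(name): name is "side" or "top" or "wrist"; returns the picture (480x640x3 uint8, blue, green, red); there is no depth.
- imaging.camera_params(name): a dict with "intrinsics" (3x3 intrinsics, pixels), "D" ([k1, k2, p1, p2, k3] as OpenCV has them; the pictures are not rectified), "R" (3x3) and "t" (3): a world point X has camera coordinates R X + t. Camera axes: x right, y down, z forward; pixel columns grow to the right and rows downward; lengths in m; the calibration is good to about 2 mm. A picture is of the moment at which its call begins: read the wrist's pose just before it. camera_params takes no time and is no camera call; for the wrist camera it gives the pose at the moment of the call.
- manip.sign_off(): hands the job in, once; it reports no verdict.
Trained networks look in the newest picture that a camera, given by its name, has taken for a name from the list of things; names that differ only in an ending like _2 or _b are one class to them, and where a whole thing is asked for, a point or a joint stands for the part that bears it (a point fixed in the world has none). Each returns a list of dicts, best first, with "score" (0 to 1); they miss things now and then, are a little off and sometimes report something else, mostly with a low value. They report only what shows in the picture. A call takes as long as a camera call. They do not tell look-alikes from the thing itself.
- finder.cut_out(camera, thing): "pixels" (480x640 bool, what is visible of it) and "extent" ([left, top, width, height] in pixels, round what is visible of it).
The state is a dict: "clock": time; "qpos": joint angles; "qd": joint speeds; "effort": joint torques, N m; "position": TCP position; "ee_rot": TCP orientation; "contact_force": force on the tool from outside, world axes, zero at the start; "moment": the same for the moment, N m; "width": finger opening in m.
Only numpy, scipy, OpenCV 4.12 (cv2) and the standard library are available. Lean on these libraries where they do the work, as an engineer would, in place of code of your own. Each camera call takes 0.05 s, during which the arm holds its last target.

## Working session

There is one attempt and no reset: what is moved stays moved. The work goes in short steps, Python scripts to look and compute and a tool call to move; the robot and the scene stay as the last step left them, time stands still between calls to the robot, and variables do not carry over. Pictures are saved under pics/ and viewed, and the job is handed in when it is done.

Besides the shell and the picture viewer there is one more tool, called as name(argument=value, ...), one argument or row to a line, values as JSON. arm_command: Moves the arm, as the interface text tells. Its arguments: {"type":"object","properties":{"steps":{"type":"array"},"newtons":{"type":"number"}},"required":["steps"]}

```bash
mkdir -p pics; ls; python3 - <<'E'
from rig import telemetry, imaging, manip, finder
import cv2
s=telemetry.get_state(); print(s)
for n in ("side","top"):
    cv2.imwrite(f"pics/{n}0.png",imaging.get_image(n)); p=imaging.camera_params(n); print(n,p)
E
```

```text
pics
{'clock': 0.0, 'qpos': array([-1.32605164e+00,  2.76573142e-01,  1.50614993e+00,  3.08140836e-05,
        1.36068831e+00, -1.21004116e-01]), 'qd': array([-0.00084558, -0.00138502, -0.00224605, -0.00046997,  0.00089887,
       -0.00011349]), 'effort': array([-3.06689772e-04, -4.16777158e+01, -2.45808131e+01, -1.02371271e-04,
        1.09027867e-02,  5.82860949e-06]), 'position': array([ 0.20552079, -0.5364445 ,  0.23044548]), 'ee_rot': array([-9.08557922e-04,  9.83325207e-01,  1.81853542e-01, -4.11904052e-05]), 'contact_force': array([-0.01157828,  0.38903266, -0.45682438]), 'moment': array([-0.0179131 ,  0.03262234,  0.06290267]), 'width': 0.0857129316706523}
side {'intrinsics': array([[558.49260991,   0.        , 312.92965983],
       [  0.        , 558.49260991, 254.30473476],
       [  0.        ,   0.        ,   1.        ]]), 'D': array([-0.07386062,  0.        ,  0.        ,  0.        ,  0.        ]), 'R': array([[ 0.90591572, -0.42314147,  0.01637051],
       [-0.18646373, -0.43331836, -0.88174059],
       [ 0.38019466,  0.79573016, -0.47145045]]), 't': array([-0.59873504,  0.19714674,  0.79183137])}
top {'intrinsics': array([[517.27701051,   0.        , 314.92304738],
       [  0.        , 517.27701051, 234.60125275],
       [  0.        ,   0.        ,   1.        ]]), 'D': array([-0.05263179,  0.        ,  0.        ,  0.        ,  0.        ]), 'R': array([[ 0.02492362, -0.99967701,  0.00496969],
       [-0.96998374, -0.02538559, -0.24184108],
       [ 0.24188913,  0.00120703, -0.97030314]]), 't': array([-0.03162365,  0.67788363,  0.77699893])}
```

View pics/side0.png

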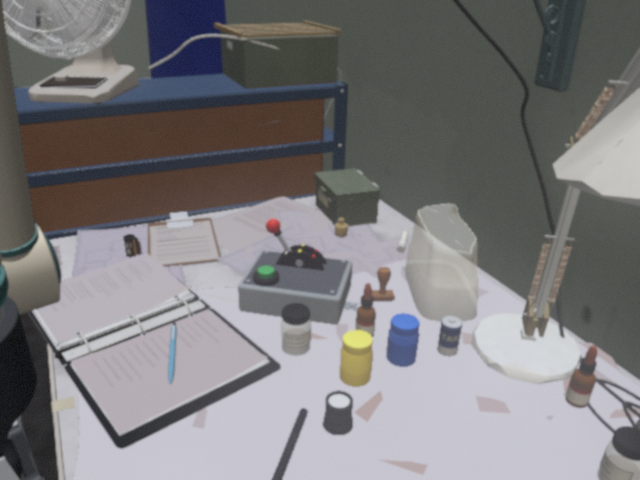

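View pics/top0.png

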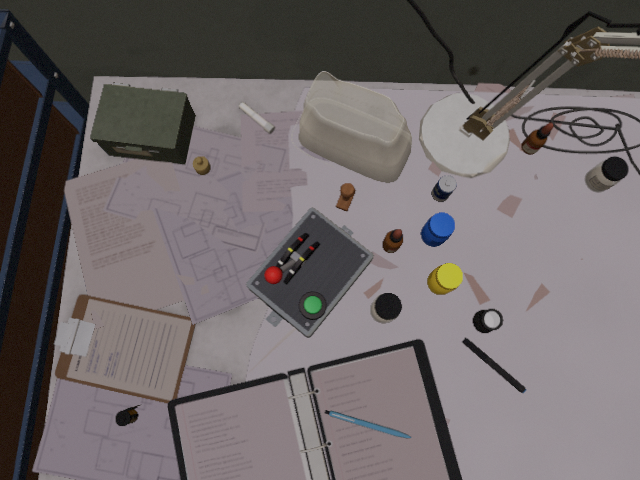

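The side view shows the box at about (297,285), its red knob at (273,226) and the green button at (265,272). In the top view the knob is at (273,274), the button at (313,305), the bottle at (394,240), the jar with the black cap at (387,307) and the stamp at (346,197). Next I fit the box pose from both views.

```bash
cat > h.py <<'E'
import numpy as np, cv2
from scipy.optimize import least_squares
from rig import telemetry, imaging, manip, finder
def proj(P,X):
    X=np.atleast_2d(np.asarray(X,float)); r,_=cv2.Rodrigues(P['R'])
    return cv2.projectPoints(X,r,P['t'],P['intrinsics'],P['D'])[0][:,0]
def ray(P,uv):
    n=cv2.undistortPoints(np.array([[uv]],float),P['intrinsics'],P['D'])[0,0]
    d=P['R'].T@np.array([n[0],n[1],1]); c=-P['R'].T@P['t']; return c,d/np.linalg.norm(d)
def onplane(P,uv,z):
    c,d=ray(P,uv); return c+d*(z-c[2])/d[2]
def box2w(b,p):
    x,y,th=b; c,s=np.cos(th),np.sin(th); p=np.atleast_2d(p)
    return np.c_[x+c*p[:,0]-s*p[:,1], y+s*p[:,0]+c*p[:,1], p[:,2]]
def blob(im,kind,near,r=30):
    h=cv2.cvtColor(im,cv2.COLOR_BGR2HSV).astype(int)
    if kind=='red': m=((h[...,0]<6)|(h[...,0]>174))&(h[...,1]>170)&(h[...,2]>90)
    else: m=(h[...,0]>50)&(h[...,0]<80)&(h[...,1]>130)&(h[...,2]>60)
    yy,xx=np.mgrid[:480,:640]; m&=(np.hypot(xx-near[0],yy-near[1])<r)
    n,l,st,c=cv2.connectedComponentsWithStats(m.astype(np.uint8)); i=1+np.argmax(st[1:,4]); return c[i],st[i]
E
python3 - <<'E'
from h import *
P={n:imaging.camera_params(n) for n in('side','top')}
im={n:cv2.imread(f'pics/{n}0.png') for n in P}
k={};g={}
for n,a,b in(('side',(273,226),(265,272)),('top',(273,274),(313,305))):
    k[n]=blob(im[n],'red',a,18);g[n]=blob(im[n],'green',b,18);print(n,k[n],g[n])
def tri(d):
    A=np.zeros((3,3));B=np.zeros(3);
    for n in P:
        c,v=ray(P[n],d[n][0]);M=np.eye(3)-np.outer(v,v);A+=M;B+=M@c
    return np.linalg.solve(A,B)
print('knob',tri(k),'btn',tri(g))
kn=[-.052,.03,.13];bt=[-.045,-.042,.07]
for th0 in (-2,-0.8,0.8,2):
  def f(v):
    w=box2w(v[:3],[kn,[bt[0],bt[1],v[3]]])
    return np.concatenate([(proj(P[n],w)-np.array([k[n][0],g[n][0]])).ravel() for n in P])
  r=least_squares(f,[.4,0,th0,.07]);print(r.x,r.cost,r.fun.round(1))
  if th0==-2 or r.cost<best.cost:best=r
b=best.x[:3]
for n in P:
    o=im[n].copy()
    cs=[[sx*.09,sy*.07,z] for z in(0,.06) for sx,sy in((-1,-1),(1,-1),(1,1),(-1,1))]
    for q in proj(P[n],box2w(b,cs+[[0,.03,.093],kn,[.052,.03,.13]])): cv2.circle(o,tuple(int(t) for t in q.round()),2,(255,0,255),-1)
    for t in('dropper_bottle','specimen_jar','rubber_stamp'):
        imaging.get_image(n)
        for d in finder.cut_out(n,t)[:3]: 
            e=d['extent'];print(n,t,round(d['score'],2),e); cv2.rectangle(o,(int(e[0]),int(e[1])),(int(e[0]+e[2]),int(e[1]+e[3])),(0,255,255),1)
            if n=='top': print('   approx',onplane(P[n],(e[0]+e[2]/2,e[1]+e[3]/2),.04))
    c=(200,150,300,240) if n=='side' else (220,160,260,195)
    cv2.imwrite(f'pics/{n}_fit.png',cv2.resize(o[c[1]:c[1]+c[3],c[0]:c[0]+c[2]],(780,int(780*c[3]/c[2])),interpolation=cv2.INTER_CUBIC)[:600])
np.save('box.npy',b)
E
```

```text
Traceback (most recent call last):
  File "h.py", line 20, in blob
    n,l,st,c=cv2.connectedComponentsWithStats(m.astype(np.uint8)); i=1+np.argmax(st[1:,4]); return c[i],st[i]
                                                                       ~~~~~~~~~^^^^^^^^^^
ValueError: attempt to get argmax of an empty sequence
```

```bash
sed -i 's/>170)&(h\[...,2\]>90/>140)\&(h[...,2]>70/; s/>50)&(h\[...,0\]<80)&(h\[...,1\]>130)&(h\[...,2\]>60/>45)\&(h[...,0]<90)\&(h[...,1]>90)\&(h[...,2]>60/' h.py
cat > fit.py <<'E'
from h import *
P={n:imaging.camera_params(n) for n in('side','top')}
im={n:cv2.imread(f'pics/{n}0.png') for n in P}
for n,u,v in (('side',273,226),('side',265,272),('top',273,274),('top',313,305)): print(im[n][v,u],cv2.cvtColor(im[n],cv2.COLOR_BGR2HSV)[v,u])
k={};g={}
for n,a,b in(('side',(273,226),(265,272)),('top',(273,274),(313,305))):
    k[n]=blob(im[n],'red',a,18);g[n]=blob(im[n],'green',b,18);print(n,k[n],g[n])
def tri(d):
    A=np.zeros((3,3));B=np.zeros(3);
    for n in P:
        c,v=ray(P[n],d[n][0]);M=np.eye(3)-np.outer(v,v);A+=M;B+=M@c
    return np.linalg.solve(A,B)
print('knob',tri(k),'btn',tri(g))
kn=[-.052,.03,.13];bt=[-.045,-.042,.07]
best=None
for th0 in (-2,-0.8,0.8,2):
  def f(v):
    w=box2w(v[:3],[kn,[bt[0],bt[1],v[3]]])
    return np.concatenate([(proj(P[n],w)-np.array([k[n][0],g[n][0]])).ravel() for n in P])
  r=least_squares(f,[.4,0,th0,.07]);print(r.x,r.cost,r.fun.round(1))
  if best is None or r.cost<best.cost:best=r
b=best.x[:3]
for n in P:
    o=im[n].copy()
    cs=[[sx*.09,sy*.07,z] for z in(0,.06) for sx,sy in((-1,-1),(1,-1),(1,1),(-1,1))]
    for q in proj(P[n],box2w(b,cs+[[0,.03,.093],kn,[.052,.03,.13]])): cv2.circle(o,tuple(int(t) for t in q.round()),2,(255,0,255),-1)
    imaging.get_image(n)
    for t in('dropper_bottle','specimen_jar','rubber_stamp'):
        for d in finder.cut_out(n,t)[:3]: 
            e=d['extent'];print(n,t,round(d['score'],2),e); cv2.rectangle(o,(int(e[0]),int(e[1])),(int(e[0]+e[2]),int(e[1]+e[3])),(0,255,255),1)
            if n=='top': print('   approx',onplane(P[n],(e[0]+e[2]/2,e[1]+e[3]/2),.04))
    c=(200,150,300,225) if n=='side' else (220,160,260,195)
    cv2.imwrite(f'pics/{n}_fit.png',cv2.resize(o[c[1]:c[1]+c[3],c[0]:c[0]+c[2]],(780,int(780*c[3]/c[2])),interpolation=cv2.INTER_CUBIC)[:600])
np.save('box.npy',b)
E
python3 fit.py
```

```text
[ 72  71 158] [  0 140 158]
[120 174 100] [ 68 108 174]
[ 48  55 181] [  2 187 181]
[ 92 156  75] [ 66 132 156]
side (array([272.43103448, 223.24137931]), array([268, 220,  10,   7,  58], dtype=int32)) (array([265.43697479, 270.12605042]), array([258, 266,  16,   9, 119], dtype=int32))
top (array([272.86904762, 274.60714286]), array([264, 266,  18,  18, 252], dtype=int32)) (array([312.35606061, 304.40530303]), array([304, 296,  18,  18, 264], dtype=int32))
knob [0.60100638 0.04829126 0.13549871] btn [ 0.56312478 -0.01311871  0.08012113]
[ 0.62486324 -0.00602297 -0.65105046  0.07943238] 3.4788941898031833 [ 0.   2.5 -0.1  0.1 -0.3 -0.  -0.5 -0.4]
[ 0.62486323 -0.00602297 -0.65105055  0.07943238] 3.478894189804392 [ 0.   2.5 -0.1  0.1 -0.3 -0.  -0.5 -0.4]
[ 0.62486323 -0.00602297 -0.6510505   0.07943238] 3.478894189802132 [ 0.   2.5 -0.1  0.1 -0.3 -0.  -0.5 -0.4]
[ 0.62486323 -0.00602297  5.6321348   0.07943238] 3.478894189802281 [ 0.   2.5 -0.1  0.1 -0.3 -0.  -0.5 -0.4]
side dropper_bottle 0.76 [350.8, 283.7, 24.7, 54.4]
side specimen_jar 0.83 [280.2, 302.4, 30.7, 55.5]
side specimen_jar 0.78 [384.7, 315.0, 33.0, 55.1]
side specimen_jar 0.62 [339.9, 329.5, 30.7, 56.2]
side rubber_stamp 0.87 [372.5, 267.7, 22.8, 37.6]
top dropper_bottle 0.68 [381.8, 228.3, 22.1, 24.9]
   approx [ 0.68175279 -0.15066833  0.04      ]
top specimen_jar 0.78 [424.1, 263.7, 40.1, 32.6]
   approx [ 0.61461286 -0.2384936   0.04      ]
top specimen_jar 0.64 [418.6, 210.4, 37.4, 36.6]
   approx [ 0.70561232 -0.22950632  0.04      ]
top specimen_jar 0.57 [370.1, 293.3, 33.5, 29.0]
   approx [ 0.56467291 -0.13926304  0.04      ]
top rubber_stamp 0.94 [334.5, 180.2, 19.7, 33.5]
   approx [ 0.75979833 -0.06497746  0.04      ]
```

View pics/top_fit.png

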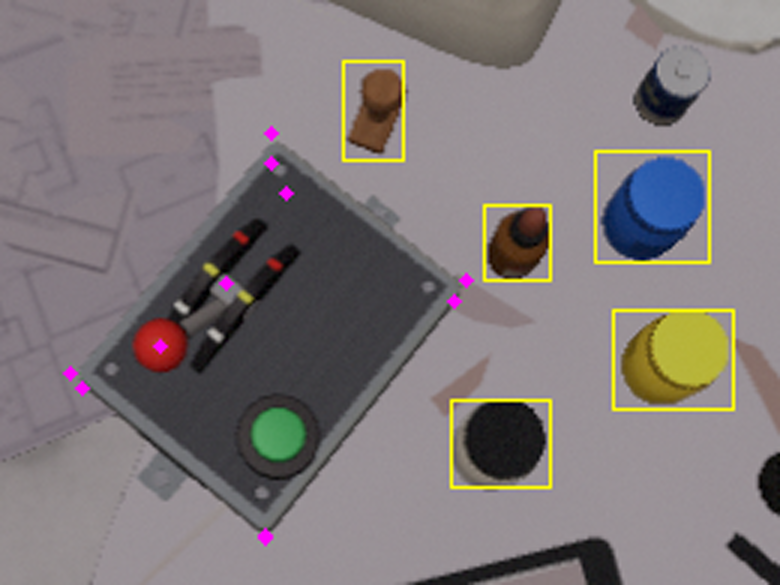

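View pics/side_fit.png

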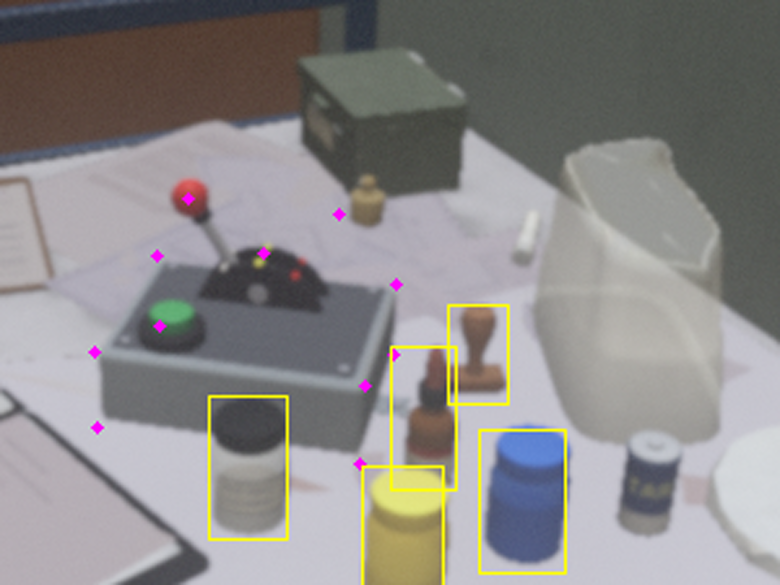

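The first fit leans on only two points, and its corners miss the real ones by a few pixels. I refit with the visible top-face corners included.

```bash
cat > fit2.py <<'E'
from h import *
P={n:imaging.camera_params(n) for n in('side','top')}
im={n:cv2.imread(f'pics/{n}0.png') for n in P}
C={'--':[-.09,-.07,.06],'+-':[.09,-.07,.06],'++':[.09,.07,.06],'-+':[-.09,.07,.06]}
obs=[('top','++',(310.7,207.3)),('top','-+',(248.8,284)),('top','--',(308.3,334.5)),('top','+-',(373,255)),
('side','-+',(263.5,250.8)),('side','--',(239.8,286)),('side','++',(352.5,261)),
('top','k',(272.9,274.6)),('side','k',(272.9,226)),('top','b',(312.4,304.4)),('side','b',(265.4,270.1))]
def f(v):
    r=[]
    for n,a,uv in obs:
        p=[-.052,.03,.13] if a=='k' else [-.045,-.042,v[3]] if a=='b' else C[a]
        r.append((proj(P[n],box2w(v[:3],p))[0]-uv))
    return np.concatenate(r)
r=least_squares(f,[.62,0,-.65,.07],loss='soft_l1');print(r.x,r.cost);[print(o[:2],e.round(1)) for o,e in zip(obs,f(r.x).reshape(-1,2))]
b=r.x[:3];np.save('box.npy',b)
W=lambda p:box2w(b,p)[0].round(4)
print('pivot',W([0,.03,.045]),'knob off',W([-.052,.03,.13]),'high',W([.052,.03,.13]),'btn',W([-.045,-.042,r.x[3]]),'ux',np.cos(b[2]),np.sin(b[2]))
c=W([-.085,-.065,0])
for n in P:
    o=im[n].copy()
    for q in proj(P[n],box2w(b,list(C.values())+[[-.052,.03,.13],[-.045,-.042,r.x[3]]])): cv2.circle(o,tuple(int(t) for t in (q*16).round()),16,(255,0,255),-1,shift=4)
    c=(200,150,300,225) if n=='side' else (220,160,260,195)
    cv2.imwrite(f'pics/{n}_fit2.png',cv2.resize(o[c[1]:c[1]+c[3],c[0]:c[0]+c[2]],(780,int(780*c[3]/c[2])),interpolation=cv2.INTER_CUBIC))
inv=lambda X:box2w((0,0,-b[2]),np.array([X[0]-b[0],X[1]-b[1],X[2]]))[0]
for nm,uv,z in(('bottle',(394,240),.05),('jar cap',(387.5,307),.07),('stamp',(346,197),.035)):
    X=onplane(P['top'],uv,z);print(nm,X.round(3),'in box',inv(X).round(3))
E
python3 fit2.py
```

```text
[ 0.62465288 -0.00757751 -0.65703011  0.08020852] 20.423096437172518
('top', '++') [ 0.9 -3.2]
('top', '-+') [-5.2 -0. ]
('top', '--') [0.1 3.2]
('top', '+-') [ 2.6 -1.1]
('side', '-+') [-3.3 -2.5]
('side', '--') [-4.1 -0.9]
('side', '++') [ 0.4 -1.5]
('top', 'k') [ 0.6 -0.1]
('side', 'k') [-0.1  0.1]
('top', 'b') [ 0.1 -0.3]
('side', 'b') [0.1 0. ]
pivot [0.643  0.0162 0.045 ] knob off [0.6018 0.0479 0.13  ] high [ 0.6842 -0.0156  0.13  ] btn [ 0.5634 -0.0133  0.0802] ux 0.7918096357688851 -0.6107679597879586
bottle [ 0.681 -0.151  0.05 ] in box [ 0.132 -0.079  0.05 ]
jar cap [ 0.563 -0.136  0.07 ] in box [ 0.03 -0.14  0.07]
stamp [ 0.761 -0.068  0.035] in box [0.145 0.036 0.035]
```

View pics/top_fit2.png

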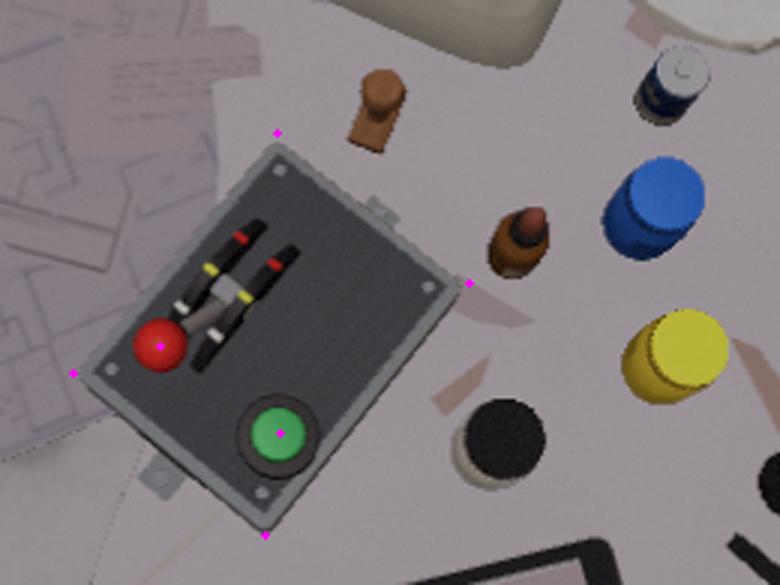

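View pics/side_fit2.png

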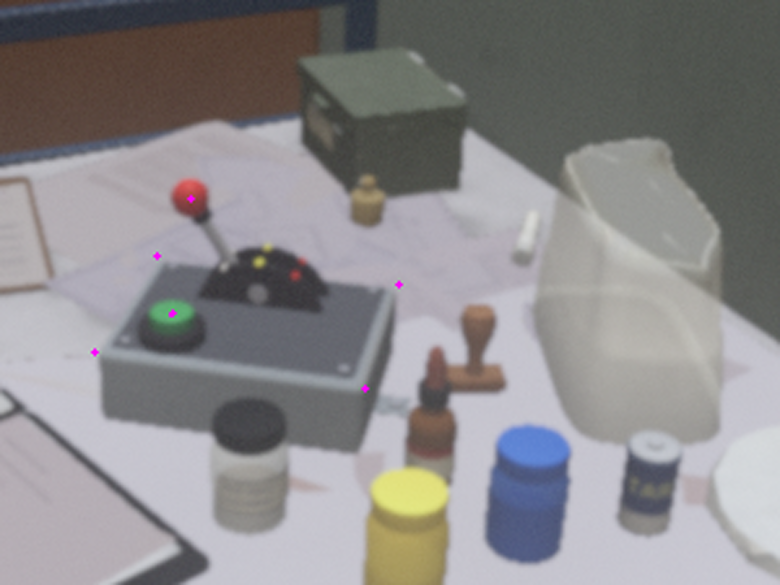

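The knob and button match within 1 px and the yaw agrees. The corners sit inside the model by 3–5 px, because they are rounded. The black-capped jar at (387,307) fits the description; blue (438,229) and yellow (446,278) are look-alikes, and I only need to stay clear of all three. I move high over to the spot behind the knob (-x side), fingers shut, jaw axis along the push.

arm_command(
  steps=[
    [[0,0,0.0365],[24,41,0],255],
    [[0,0,0.0365],[24,41,0],255],
    [[0,0,0.0365],[24,41,0],255],
    [[0,0,0.0365],[24,41,0],255],
    [[0,0,0.0365],[24,41,0],255],
    [[0,0,0.0365],[24,41,0],255],
    [[0,0,0.0365],[24,41,0],255],
    [[0,0,0.0365],[24,41,0],255],
    [[0,0,0.0365],[24,41,0],255],
    [[0,0,0.0365],[24,41,0],255],
    [[0,0,0.0365],[24,41,0],255],
    [[0,0,0.0365],[24,41,0],255],
    [[0,0,0.0365],[24,41,0],255],
    [[0,0,0.0365],[24,41,0],255],
    [[0,0,0.0365],[24,41,0],255],
    [[0,0,0],[0,0,0],255],
    [[0,0,0],[0,0,0],255],
  ],
  newtons=30,
)

```text
clock: 2.62
position: [0.5652, 0.0777, 0.2311]
ee_rot: [0.0, 0.897, 0.441, -0.001]
contact_force: [-0.6, -0.3, -0.6]
width: 0.0001
```

```bash
cat > look.py <<'E'
import sys
from h import *
s=telemetry.get_state();b=np.load('box.npy')
p=s['position'];print('t',s['clock'],'pos',p.round(4),'F',s['contact_force'].round(2),'w',s['width'],'inbox',box2w((0,0,-b[2]),[p[0]-b[0],p[1]-b[1],p[2]])[0].round(4))
q=s['ee_rot'];from scipy.spatial.transform import Rotation as R
M=R.from_quat([q[1],q[2],q[3],q[0]]).as_matrix();print('jaw yaw',np.arctan2(M[1,1],M[0,1]),'z',M[:,2].round(3), 'want',b[2])
for n in sys.argv[2:]:
    im=imaging.get_image(n)
    if n=='wrist': o=im
    else:
        c=(200,150,300,225) if n=='side' else (200,140,300,225)
        o=cv2.resize(im[c[1]:c[1]+c[3],c[0]:c[0]+c[2]],(780,585),interpolation=cv2.INTER_CUBIC)
    cv2.imwrite(f'pics/{n}_{sys.argv[1]}.png',o)
E
python3 look.py a side
```

```text
t 2.625 pos [0.5652 0.0777 0.2311] F [-0.61 -0.33 -0.61] w 0.00011157013253835501 inbox [-0.0992  0.0312  0.2311]
jaw yaw -0.657172654285269 z [-0.001 -0.001 -1.   ] want -0.6570301078692645
```

View pics/side_a.png

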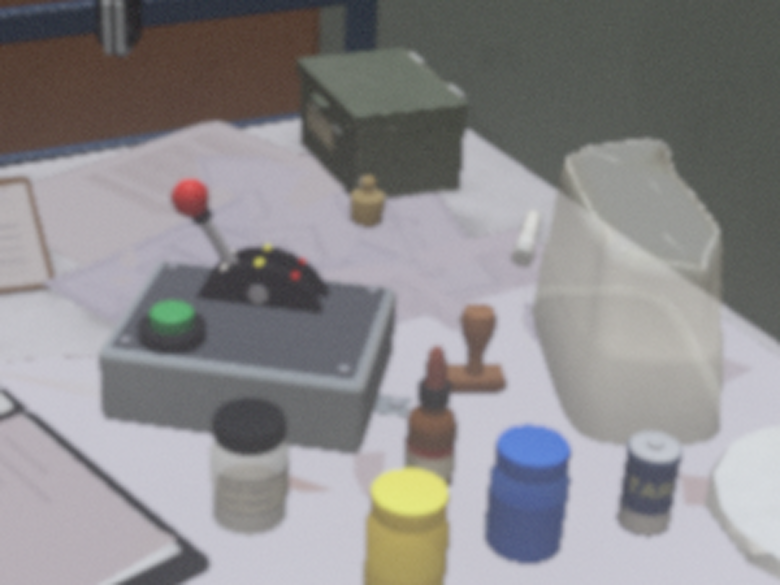

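The closed fingertips hang high at about (115,50) in the crop, behind the knob at (190,197), with nothing between them. I lower to z ≈ 0.117.

arm_command(
  steps=[
    [[0,0,0],[-5,4,-20],255],
    [[0,0,0],[0,0,-30],255],
    [[0,0,0],[0,0,-30],255],
    [[0,0,0],[0,0,-22],255],
    [[0,0,0],[0,0,-12],255],
    [[0,0,0],[0,0,0],255],
    [[0,0,0],[0,0,0],255],
  ],
)

```text
clock: 3.55
position: [0.5614, 0.0817, 0.1184]
ee_rot: [0.0, 0.898, 0.441, 0.001]
contact_force: [-0.6, -0.0, -0.3]
width: -0.0001
```

```bash
python3 look.py b side top
```

```text
t 3.55 pos [0.5614 0.0817 0.1184] F [-0.62 -0.01 -0.34] w -9.619815266288517e-05 inbox [-0.1046  0.032   0.1184]
jaw yaw -0.6580845835693949 z [ 0.002 -0.    -1.   ] want -0.6570301078692645
```

View pics/side_b.png

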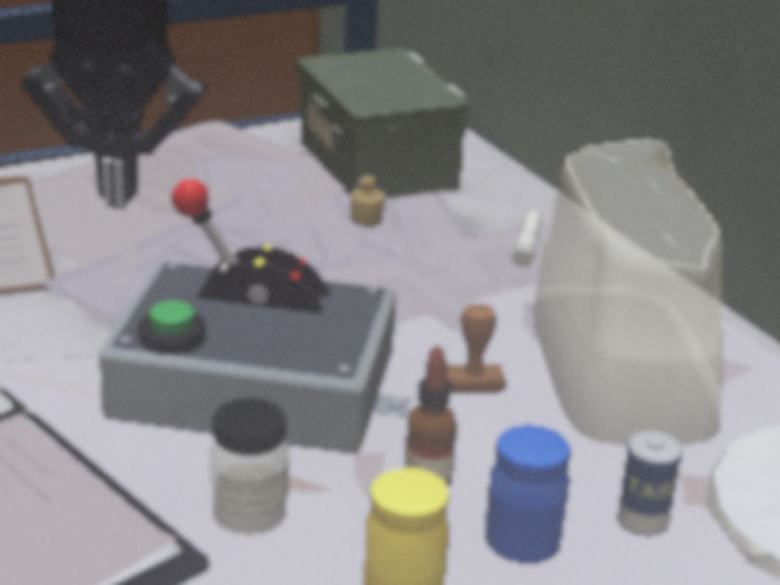

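View pics/top_b.png

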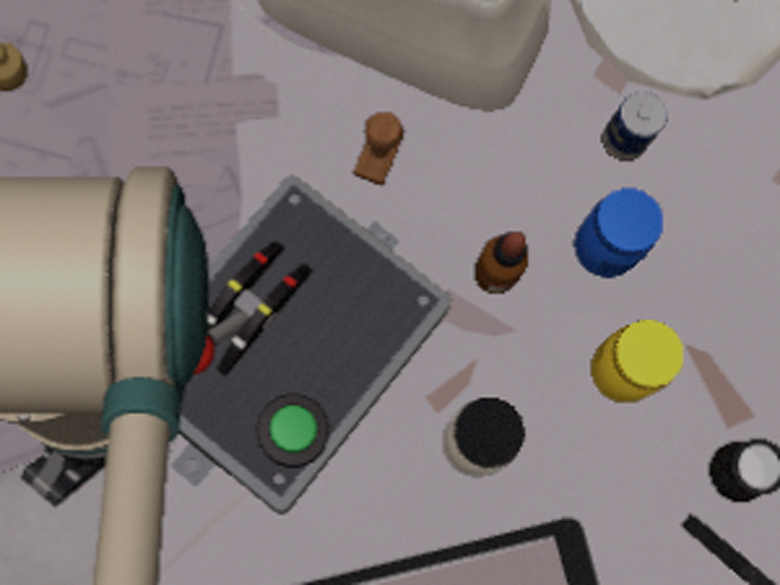

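The gripper knuckles flare out along the jaw axis well above the tips, at around (200,90), and the straight part of the fingers beside the knob is clear. I lower 8 mm more, so the knob stays against the straight part when it rises, and start pushing.

arm_command(
  steps=[
    [[0,0,0],[3,-5,-8],255],
    [[0,0,0],[6.3,-4.9,0],255],
    [[0,0,0],[6.3,-4.9,0],255],
    [[0,0,0],[6.3,-4.9,0],255],
    [[0,0,0],[4,-3.1,0],255],
    [[0,0,0],[0,0,0],255],
  ],
)

```text
clock: 4.4
position: [0.5847, 0.0605, 0.1096]
ee_rot: [-0.002, 0.898, 0.441, -0.001]
contact_force: [-5.6, 4.1, 5.7]
width: 0.0003
```

```bash
python3 look.py c side
```

```text
t 4.4 pos [0.5847 0.0605 0.1096] F [-5.59  4.07  5.72] w 0.00028042125751705053 inbox [-0.0732  0.0295  0.1096]
jaw yaw -0.6583602611258719 z [-0.005  0.003 -1.   ] want -0.6570301078692645
```

View pics/side_c.png

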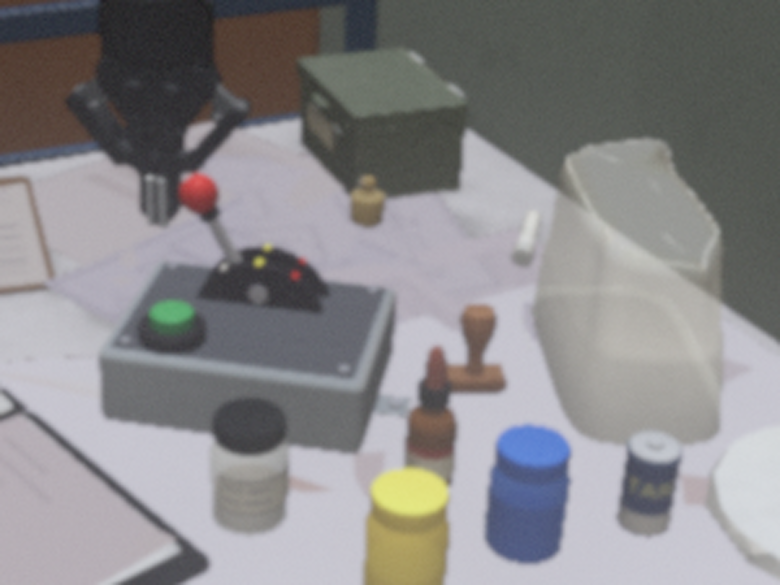

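Contact: about 7 N along the push, and the knob has started to move (198,193). I keep pushing.

arm_command(
  steps=[
    [[0,0,0],[6.3,-4.9,0],255],
    [[0,0,0],[6.3,-4.9,0],255],
    [[0,0,0],[6.3,-4.9,0],255],
    [[0,0,0],[6.3,-4.9,0],255],
    [[0,0,0],[6.3,-4.9,0],255],
    [[0,0,0],[6.3,-4.9,0],255],
    [[0,0,0],[4,-3.1,0],255],
  ],
)

```text
clock: 5.32
position: [0.6314, 0.0266, 0.1145]
ee_rot: [0.002, 0.898, 0.441, 0.004]
contact_force: [-4.1, 3.0, 21.2]
width: -0.0002
```

```bash
python3 look.py d side
```

```text
t 5.325 pos [0.6314 0.0266 0.1145] F [-4.08  2.99 21.17] w -0.00017099221322012612 inbox [-0.0155  0.0312  0.1145]
jaw yaw -0.6578527612059003 z [ 0.008  0.    -1.   ] want -0.6570301078692645
```

View pics/side_d.png

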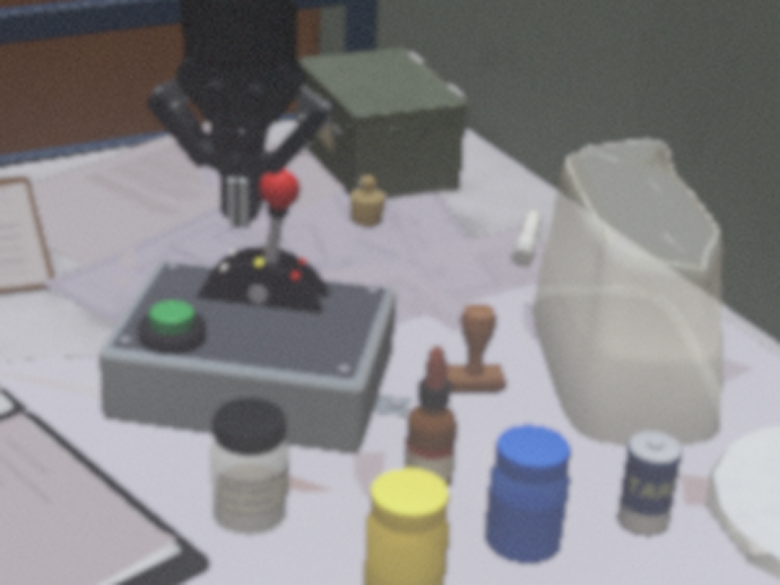

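The lever stands just past low, the knob at (279,189), but 21 N acts upward: the rising knob is bearing on the flare of the finger. I raise the hand to unload it before going on.

arm_command(
  steps=[
    [[0,0,0],[0,0,6],255],
    [[0,0,0],[0,0,6],255],
    [[0,0,0],[0,0,2],255],
  ],
)

```text
clock: 5.75
position: [0.6271, 0.027, 0.1225]
ee_rot: [-0.001, 0.898, 0.441, -0.001]
contact_force: [-2.9, 2.4, -2.6]
width: -0.0
```

```bash
python3 look.py e side
```

```text
t 5.75 pos [0.6271 0.027  0.1225] F [-2.89  2.39 -2.61] w -3.015117063041597e-06 inbox [-0.0191  0.0289  0.1225]
jaw yaw -0.6574900274018335 z [-0.003  0.    -1.   ] want -0.6570301078692645
```

View pics/side_e.png

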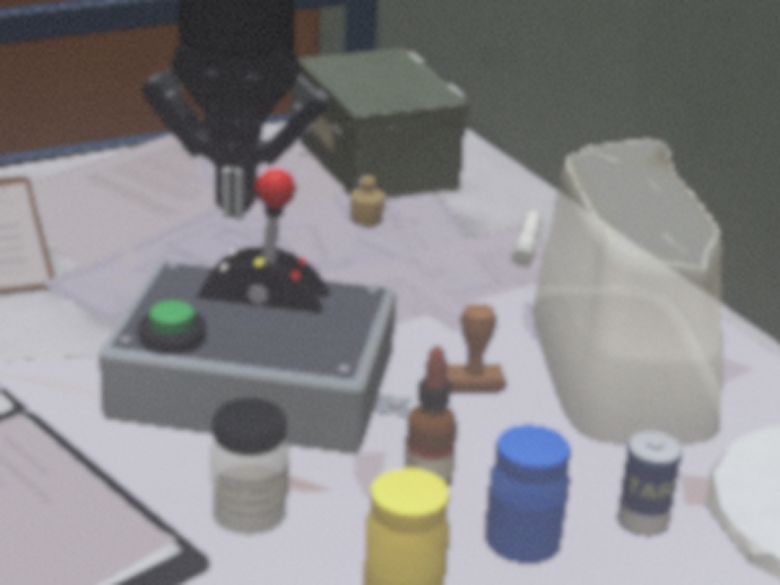

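Unloaded now (about 4 N). I push on toward high.

arm_command(
  steps=[
    [[0,0,0],[6.3,-4.9,0],255],
    [[0,0,0],[6.3,-4.9,0],255],
    [[0,0,0],[6.3,-4.9,-1],255],
    [[0,0,0],[6.3,-4.9,-2],255],
    [[0,0,0],[3.2,-2.4,-2],255],
    [[0,0,0],[0,0,0],255],
  ],
)

```text
clock: 6.55
position: [0.6573, 0.0042, 0.1182]
ee_rot: [0.0, 0.898, 0.441, 0.0]
contact_force: [-0.6, 0.8, -1.0]
width: 0.0003
```

```bash
python3 look.py f side
```

```text
t 6.55 pos [0.6573 0.0042 0.1182] F [-0.64  0.79 -0.96] w 0.00031580488563098764 inbox [0.0187 0.0293 0.1182]
jaw yaw -0.6579722771775169 z [ 0.001 -0.    -1.   ] want -0.6570301078692645
```

View pics/side_f.png

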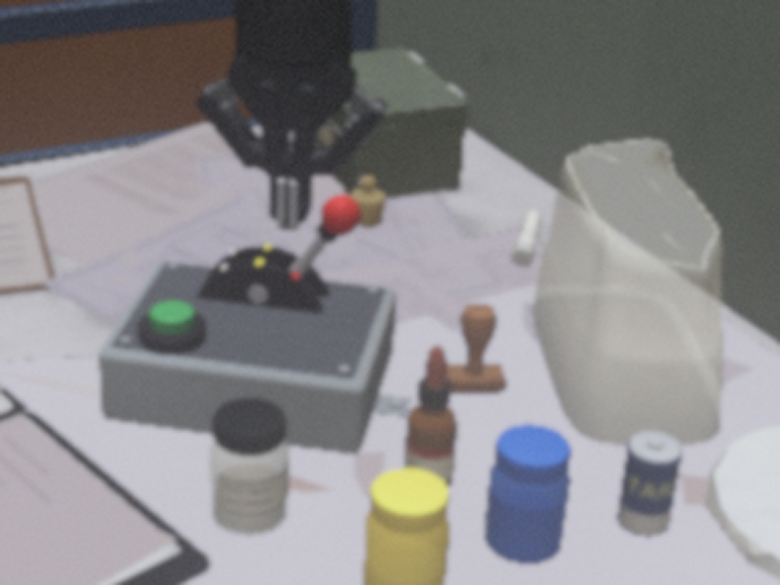

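The knob is at (340,214), where the model predicts high (339,214), and the fingers are no longer loaded. I back off, rise and go above the button.

arm_command(
  steps=[
    [[0,0,0],[-12,9,0],255],
    [[0,0,0],[-12,9,20],255],
    [[0,0,0],[-20,0,25],255],
    [[0,0,0],[-25,-18,0],255],
    [[0,0,0],[-25,-17,0],255],
    [[0,0,0],[0,0,-20],255],
    [[0,0,0],[0,0,-25],255],
    [[0,0,0],[0,0,-12],255],
    [[0,0,0],[0,0,0],255],
    [[0,0,0],[0,0,0],255],
  ],
)

```text
clock: 7.85
position: [0.5634, -0.0121, 0.1074]
ee_rot: [0.001, 0.897, 0.441, 0.001]
contact_force: [0.1, -0.4, -0.6]
width: 0.0004
```

```bash
python3 look.py g side; python3 - <<'E'
from h import *
b=np.load('box.npy');im=imaging.get_image('side');P=imaging.camera_params('side')
k=blob(im,'red',(331,233),25);print(k, 'predicted', {t:proj(P,box2w(b,[.1*np.sin(t-.55),.03,.045+.1*np.cos(t-.55)]))[0].round(1) for t in(.95,1.0,1.1,1.15)})
E
```

```text
t 7.85 pos [ 0.5634 -0.0121  0.1074] F [ 0.09 -0.4  -0.6 ] w 0.00038775473433901806 inbox [-0.0457 -0.041   0.1074]
jaw yaw -0.6571576513369558 z [ 0.002 -0.    -1.   ] want -0.6570301078692645
(array([330.69879518, 230.28915663]), array([325, 226,  12,   9,  83], dtype=int32)) predicted {0.95: array([322.7, 228. ]), 1.0: array([325.2, 229.3]), 1.1: array([330.1, 232.3]), 1.15: array([332.4, 234. ])}
```

View pics/side_g.png

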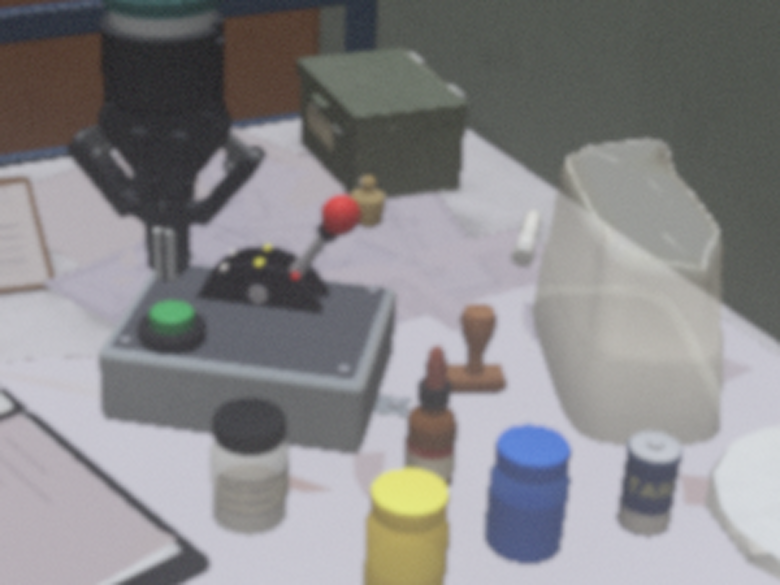

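The lever stays at high: the knob's column is 330.7 against 330.1 predicted for 1.10. The fingertips are above the button at (172,315). I go down to just above it.

arm_command(
  steps=[
    [[0,0,0],[0,-1,-12],255],
    [[0,0,0],[0,0,-8],255],
    [[0,0,0],[0,0,-4],255],
    [[0,0,0],[0,0,0],255],
  ],
)

```text
clock: 8.45
position: [0.5622, -0.0132, 0.0818]
ee_rot: [-0.0, 0.898, 0.441, -0.001]
contact_force: [-1.2, -0.2, 1.4]
width: -0.0001
```

arm_command(
  steps=[
    [[0,0,0],[0,0,-2],255],
    [[0,0,0],[0,0,-2],255],
    [[0,0,0],[0,0,0],255],
  ],
)

```text
clock: 8.82
position: [0.5627, -0.0133, 0.0785]
ee_rot: [0.0, 0.898, 0.441, -0.0]
contact_force: [-1.2, -0.1, 3.1]
width: -0.0001
```

arm_command(
  steps=[
    [[0,0,0],[0,0,-2],255],
    [[0,0,0],[0,0,0],255],
  ],
)

```text
clock: 9.07
position: [0.5627, -0.0133, 0.0765]
ee_rot: [0.0, 0.898, 0.441, 0.0]
contact_force: [-2.2, -0.4, 4.6]
width: -0.0002
```

arm_command(
  steps=[
    [[0,0,0],[0,0,-2],255],
    [[0,0,0],[0,0,0],255],
    [[0,0,0],[0,0,0],255],
  ],
)

```text
clock: 9.45
position: [0.5628, -0.0133, 0.0759]
ee_rot: [0.0, 0.898, 0.441, 0.0]
contact_force: [-4.6, -0.2, 13.1]
width: 0.0001
```

arm_command(
  steps=[
    [[0,0,0],[0,0,-1.5],255],
    [[0,0,0],[0,0,0],255],
    [[0,0,0],[0,0,0],255],
  ],
)

```text
clock: 9.82
position: [0.5628, -0.0133, 0.0758]
ee_rot: [0.001, 0.897, 0.441, 0.001]
contact_force: [-7.5, -0.9, 21.2]
width: -0.0004
```

```bash
python3 look.py h side
```

```text
t 9.825 pos [ 0.5628 -0.0133  0.0758] F [-7.54 -0.86 21.16] w -0.0004185077989839549 inbox [-0.0455 -0.0423  0.0758]
jaw yaw -0.6572992789730913 z [ 0.001 -0.    -1.   ] want -0.6570301078692645
```

View pics/side_h.png

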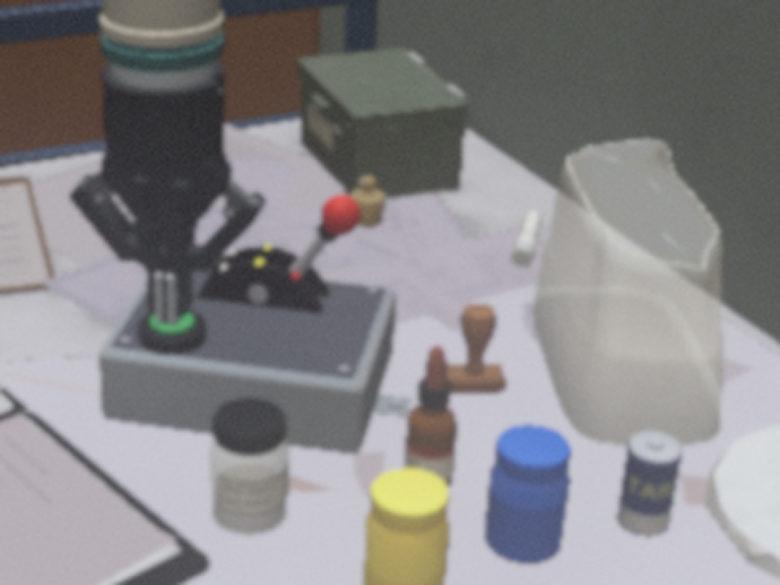

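The button is hard down: the spring built to about 5 N by z 0.0765, then it hit a stop at 0.0758, about 6 mm below first contact, with 21 N now. I release, rise and take the hand well away.

arm_command(
  steps=[
    [[0,0,0],[0,0,4],255],
    [[0,0,0],[0,0,15],255],
    [[0,0,0],[0,0,40],255],
    [[0,0,0],[-20,0,50],255],
    [[0,0,0],[-40,10,40],255],
    [[0,0,0],[-50,20,0],255],
    [[0,0,0],[-40,20,0],255],
    [[0,0,0],[0,0,0],255],
    [[0,0,0],[0,0,0],255],
  ],
)

```text
clock: 11.0
position: [0.4139, 0.0366, 0.2224]
ee_rot: [0.001, 0.897, 0.441, 0.001]
contact_force: [-0.1, -0.0, -0.4]
width: -0.0003
```

```bash
python3 look.py i side top; python3 - <<'E'
from h import *
im=imaging.get_image('side');print('knob',blob(im,'red',(331,233),25)[0],'btn',blob(im,'green',(265,272),18))
for n in('side','top'):
    imaging.get_image(n)
    for t in('dropper_bottle','specimen_jar','rubber_stamp'):
        print(n,t,[[round(float(v),1) for v in d['extent']] for d in finder.cut_out(n,t)[:3]])
E
```

```text
t 11.0 pos [0.4139 0.0366 0.2224] F [-0.06 -0.04 -0.4 ] w -0.00027464925016336845 inbox [-0.1938 -0.0937  0.2224]
jaw yaw -0.6571847387870339 z [ 0.003 -0.    -1.   ] want -0.6570301078692645
knob [330.76056338 230.        ] btn (array([265.41025641, 270.07692308]), array([258, 266,  16,   9, 117], dtype=int32))
side dropper_bottle [[353.9, 286.7, 20.5, 51.2]]
side specimen_jar [[279.2, 302.7, 31.6, 55.7], [342.0, 331.6, 30.9, 56.7], [385.1, 315.5, 35.4, 53.9]]
side rubber_stamp [[373.4, 266.3, 21.7, 38.9], [253.3, 265.4, 23.3, 13.9]]
top dropper_bottle [[379.1, 229.3, 25.0, 23.0]]
top specimen_jar [[424.3, 266.7, 41.8, 29.3], [420.1, 209.5, 33.0, 39.0], [368.3, 294.0, 33.2, 28.6]]
top rubber_stamp [[334.9, 178.7, 18.2, 32.7]]
```

View pics/side_i.png

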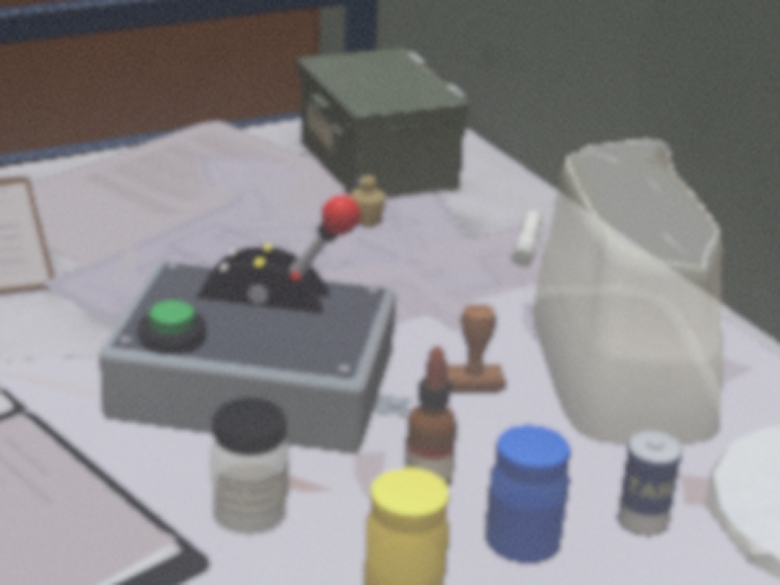

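The lever is at high (340,214), the button is up again (its centroid is within 0.1 px of the first picture), and the bottle, jar and stamp have not moved. The hand is clear, so I hand in.

```bash
python3 -c "
from rig import manip; print(manip.sign_off())"
```

```text
the job is handed in; nothing more can be done
None
```

The dust extractor is set to high and the start button has been pressed and let up. I handed the job in at about 11 s of the 48 s allowed; `sign_off` gives no verdict, so these are my own checks.

- **Lever:** I pushed it with the closed fingertips past low to high, without gripping it. In the side view the knob's column is 330.8, where 330.1 is predicted for 1.10 rad and 325.2 for 1.0 rad.
- **Button:** I pressed it to its hard stop, about 6 mm below first contact, peaking at about 21 N. It is up again: its centroid in the picture is within 0.1 px of the start.
- **Bottle, jar and stamp:** they look unmoved and upright in the side view. Their detected outlines agree with the start to within a few pixels, which is normal for the detector.
- **Hand:** it is clear of everything and the force reading is about zero.

**What did not go to plan:**
- As the knob rose through low it bore on the flare of the finger, giving about 21 N upward. That is below the 45 N limit, and I raised the hand before pushing on.
- The box corners sat up to about 5 px inside the fitted outline, probably because they are rounded. The knob and button fitted within 1 px, so I worked from those.

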